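# Square a control module against its pins and clamp it for test

### The arm

A 6-joint arm with a two-finger parallel gripper is mounted at the origin on the work surface. World frame = base frame: x ahead of the robot, y to its left, z up, the work surface at z = 0. Lengths are in m, angles in rad, forces in N, time in s.
With the tool pointing down it reaches from about 0.275 to 1 m from the base axis. Payload 8.4 kg.
Tool frame: the origin (TCP) lies at the very end of the fingers, on their centre line; the grasp point (between the pads) lies robot.pinch_z behind it (robot.pinch_z is the distance from the TCP to the grasp point, in m); z points along the fingers, y is the line along which they close (so a half turn about z gives the same grasp; the last joint's range is limited). The gripper opens to 85 mm and grips with 20 to 120 N. Pads are 22 mm wide; open, the fingers measure 114 mm over their backs; the gripper's body (76 mm by 85 mm) begins 54 mm behind the grasp point. The pads swing forward as they close: fully open they stand 13 mm farther back than shut.
Start: joints at [1.306, 0.353, 1.633, -0, 1.155, -0.002], TCP at [0.162, 0.604, 0.231] pointing down, gripper open.
Joint ranges: [-2.63, 2.63], [-0.92, 2.1], [0.06, 2.66], [-1.3, 4.44], [0, 2.69], [-3.02, 3.02]. Speed limits (rad/s): [2.22, 2.22, 2.79, 3.14, 3.14, 3.14].

### API

Orientations are given as a rotation vector (axis times angle).
In Python, from rig import robot, vision gives the robot as it stands. The module is installed in compiled form; this text tells all that it offers.
- The arm moves only by the shell command python3 -m inch 'ROWS' [FORCE]. ROWS is JSON, a list of rows, each a list of 7 numbers: the shift along the tool's x, y, z in units of 0.2 m (1.0 is 0.2 m), then the turn, a rotation vector about the tool's x, y, z in units of 45 degrees (1.0 is 45 degrees), then the opening in per cent of the stroke, from 0 (shut) to 100 (fully open). A call has 1 to 10 rows; each row is the pose to reach, as a shift and turn from the pose commanded when the call began, along the tool's axes at that moment; what a row does not reach only later rows make up. A row lasts 1/8 s, in which the tool goes at most 62.5 mm and 10.7 degrees, less where a joint would pass 70% of its speed; a pose out of reach is approached as far as the arm can. A call with a number of a shift or a turn outside -1 to 1 is refused whole. A call with a gripper value outside its range is refused whole. The fingers move at their own pace and stop on an object; FORCE is the grip in N (left out, the last holds). Time passes only in rows, so rows that repeat a pose let the fingers close. It gives the time, the measured TCP pose, the force, the opening and the grip force at its end, in the units of the state.
- robot.observe(): the state, without advancing time (a new reading comes with each control period).
- vision.capture(name): name is "side" or "top"; returns a dict with "pixels" (384x512x3 uint8, blue, green, red), "camera_matrix" (3x3 intrinsics, pixels), "world_to_cam" (4x4, takes a point from world to camera coordinates). Camera axes: x right, y down, z forward; pixel columns grow to the right and rows downward; lengths in m; the calibration is good to about 2 mm. A picture is of the moment at which its call begins. There is no depth.
- robot.hand_in(): hands the job in; it is judged then, once.
Trained networks look in a picture, given as the dict that the camera call returned (one of the last four; its "shot" number tells which), for a name from the list of things; names that differ only in an ending like _2 or _b are one class to them, and where a whole thing is asked for, a point or a joint stands for the part that bears it (a point fixed in the world has none). Each returns a list of dicts, best first, with "score" (0 to 1); they miss things now and then, are a little off and sometimes report something else, mostly with a low value. They report only what shows in the picture. A call takes as long as a camera call.
- vision.spot_in(picture, target): "position" ([column, row] in pixels, amid what is visible of it).
- vision.silhouettes(picture, target): "mask" (384x512 bool, what is visible of it) and "position" ([column, row] in pixels, amid what is visible of it).
- vision.tip_of(picture, target): "position" ([column, row] in pixels: a listed point, or the origin of a listed thing).
The state is a dict: "time": time; "joint_positions": joint angles; "joint_vel": joint speeds; "tau": joint torques, N m; "tcp_pos": TCP position; "tcp_rot": TCP orientation; "contact_force": force on the tool from outside, world axes, zero at the start; "wrist_torque": the same for the moment, N m; "width": finger opening in m; "finger_force": force on a finger pad.
Only numpy, scipy, OpenCV 4.12 (cv2) and the standard library are available. Lean on these libraries where they do the work, as an engineer would, in place of code of your own. Each camera call takes 0.05 s, during which the arm holds its last target. There are 200 camera calls.

### The job

The appliance control module lies askew on the test jig. Turn and push it square until it is home against all three locating pins, and only then swing the raised clamp lever over and press it down until its sprung foot holds the module firmly, without crushing it. Leave the module clamped square and home, let go of the lever, and leave the other things on the bench alone.

Things in the scene. Friction and masses are not known exactly. Their poses are not given: they have to be found in the camera images.
- jig: Fixed aluminium plate 300 x 180 x 10 mm flat on the bench. Origin on the bench under the place of the module's centre; plate spans x -170..130, y -90..90 mm. Three steel pins, 10 mm diameter, 22 mm tall above the plate, axes at (-70,-10), (-70,36), (-35,-50) mm: two stop the module's -x end, one its -y side. +x and +y sides are open: push from there. Clamp block on the -x side.
- board_home (a point): Point on the top of the jig plate (10 mm above the bench) where the module's origin lies when it is home against all three pins; home also means that the module's x and y axes are parallel to the jig's.
- board: Loose control module: flat black slab 130 (x) x 90 (y) x 14 mm, 0.15 to 0.4 kg, green top with a bare metal pad centred at x -30 mm; parts up to 10 mm tall on top between x 20..54 mm. Origin: centre of underside. Starts on the plate turned 0.22 to 0.42 rad clockwise (from above) from home, its -x,-y corner near pin (-70,-10). Pushed to -x near its +x,+y corner, it turns about that pin.
- clamp_block: Grey plastic block 60 (x) x 70 (y) x 50 mm with two steel cheeks up to 92 mm above its origin, fixed on the jig plate. Origin at the centre of its underside, at (-110, 0) mm in the jig frame, 10 mm above the bench; axes parallel to the jig's. It carries the clamp lever, hinge axis along y, 75 mm above its origin.
- lever (a joint): Angle of the clamp lever, rad. 0: leaning back to the jig's -x, away from the module, 20 degrees above level; grows as it swings up and over (1.22 upright, 2.79 level over the module, pointing to +x). Starts at 0 to 0.5. Its foot meets the module somewhere between 2.6 and 2.85 rad (differs each time: see lever_hinge). It stays where it is left: stiff hinge, 3 to 4 N at the grip point moves it.
- lever_hinge (a point): On the hinge axis, mid-width; the lever turns about it in the jig's x-z plane. 80 mm along the lever a spindle with a round rubber foot hangs under it, set by the last user up to 6 mm higher or lower. The foot is sprung: 1.5 N/mm over 10 mm, then solid. A firm clamping is felt at the grip point as 6 to 10 N down in all (hinge plus spring); over 18 N crushes the module.
- lever_grip (a point): Point in the black rubber handle, on the lever's centre line 180 mm from the hinge. The handle is 22 mm wide (along the hinge axis) and 18 mm thick, and runs from 115 to 205 mm from the hinge; it can be pinched across its width from above, and pressed on its back. At level it is 85 mm above the bench.
- meter: Bystander: orange multimeter, 175 x 85 x 44 mm, lying beyond the jig; origin at the centre of its underside.
- spool: Bystander: metal solder spool, 60 mm diameter, 56 mm tall, standing; origin at the centre of its underside.
- screwdriver: Bystander: screwdriver 190 mm long, lying along its x; origin under its middle.
- flux: Bystander: amber glass jar, 48 mm diameter, 100 mm tall, standing; origin at the centre of its underside.

How it is judged:
By the outcome, as a careful person would: the job done as asked, in the order asked, and still so for the second after the job is handed in, with the robot touching nothing.
It also fails if it takes over 64 s, if anything falls off the work surface, if the arm or the gripper's body presses on something with over 40 N, if the wrist force passes 120 N, or if a joint passes its speed limit or range.

## Working session

There is one attempt and no reset: what is moved stays moved. The work goes in short steps, Python scripts to look and compute and a shell command to move; the robot and the scene stay as the last step left them, time stands still between calls to the robot, and variables do not carry over. Pictures are saved under pics/ and viewed, at most 10 in all, crops included, and the job is handed in when it is done.

```bash
mkdir -p pics; cat > h.py <<'E'
import numpy as np, cv2
from rig import robot, vision
from scipy.spatial.transform import Rotation as R
def ray(p,uv):
    K=p["camera_matrix"];T=np.array(p["world_to_cam"]);d=np.linalg.inv(K)@np.array([uv[0],uv[1],1.])
    return -T[:3,:3].T@T[:3,3], T[:3,:3].T@d
def atz(p,uv,z):
    o,d=ray(p,uv); return o+d*(z-o[2])/d[2]
def proj(p,X):
    T=np.array(p["world_to_cam"]);c=T[:3,:3]@np.array(X)+T[:3,3];q=np.array(p["camera_matrix"])@c;return q[:2]/q[2]
E
python3 - <<'E'
from h import *
np.set_printoptions(precision=4,suppress=True)
s=robot.observe();print(s,robot.pinch_z)
for n in["top","side"]:
    p=vision.capture(n);cv2.imwrite(f"pics/{n}0.png",p["pixels"])
    print(n,ray(p,[256,192]))
    for t,z in [("jig",.0),("board_home",.01),("board",.01),("clamp_block",.01),("lever_hinge",.085),("lever_grip",.12),("meter",0),("spool",0),("screwdriver",0),("flux",0)]:
        r=vision.tip_of(p,t)[:2]
        print(t,[(np.round(q["score"],2),np.round(q["position"],1),atz(p,q["position"],z)) for q in r])
E
```

```text
{'time': 0.0, 'joint_positions': array([ 1.3056,  0.3537,  1.6341,  0.    ,  1.1552, -0.0024]), 'joint_vel': array([ 0.0006,  0.0004, -0.0002,  0.0005, -0.001 , -0.0009]), 'tau': array([  0.0006, -60.5258, -34.2063,   0.0001,   0.0095,   0.0001]), 'tcp_pos': array([0.1622, 0.6031, 0.2305]), 'tcp_rot': array([-0.4116, -3.1143,  0.0022]), 'contact_force': array([ 0.2905,  0.3761, -0.3876]), 'wrist_torque': array([-0.0099, -0.0284,  0.0222]), 'finger_force': 0.0, 'width': 0.08550186096814882} 0.0187
top (array([0.5471, 0.0802, 1.4336]), array([ 0.0556,  0.0014, -0.9987]))
jig [(np.float64(0.69), array([260.9, 227.5]), array([0.5013, 0.0678, 0.    ]))]
board_home [(np.float64(0.73), array([256.1, 231.5]), array([0.488, 0.085, 0.01 ]))]
board [(np.float64(0.63), array([291.1, 229.6]), array([ 0.492 , -0.0373,  0.01  ])), (np.float64(0.6), array([253.9, 226. ]), array([0.5073, 0.0923, 0.01  ]))]
clamp_block [(np.float64(0.67), array([290.1, 228.3]), array([ 0.4966, -0.034 ,  0.01  ])), (np.float64(0.58), array([289.5, 230.8]), array([ 0.488 , -0.0316,  0.01  ]))]
lever_hinge [(np.float64(0
[... 664 characters left out ...]
)]
board [(np.float64(0.63), array([218.2, 211. ]), array([0.507 , 0.0953, 0.01  ]))]
clamp_block [(np.float64(0.79), array([216.3, 243.5]), array([ 0.4877, -0.0339,  0.01  ]))]
lever_hinge [(np.float64(0.56), array([218.4, 227.4]), array([ 0.4984, -0.0356,  0.085 ]))]
lever_grip [(np.float64(0.87), array([215.1, 249.3]), array([ 0.4813, -0.1367,  0.12  ]))]
meter [(np.float64(0.78), array([305.1, 214.3]), array([0.7841, 0.0425, 0.    ]))]
spool [(np.float64(0.56), array([278.8, 173. ]), array([0.7424, 0.2516, 0.    ]))]
screwdriver [(np.float64(0.54), array([200.9, 134. ]), array([0.4826, 0.5313, 0.    ]))]
flux [(np.float64(0.86), array([315.2, 309.5]), array([ 0.7225, -0.2867,  0.    ]))]
```

```bash
python3 - <<'E'
import cv2
a=cv2.imread("pics/top0.png")[150:310,180:360];b=cv2.imread("pics/side0.png")[140:300,130:310]
cv2.imwrite("pics/c0.png",cv2.hconcat([cv2.resize(i,(400,356),interpolation=cv2.INTER_CUBIC) for i in(a,b)]))
E
```

```text
(no output)
```

View pics/c0.png

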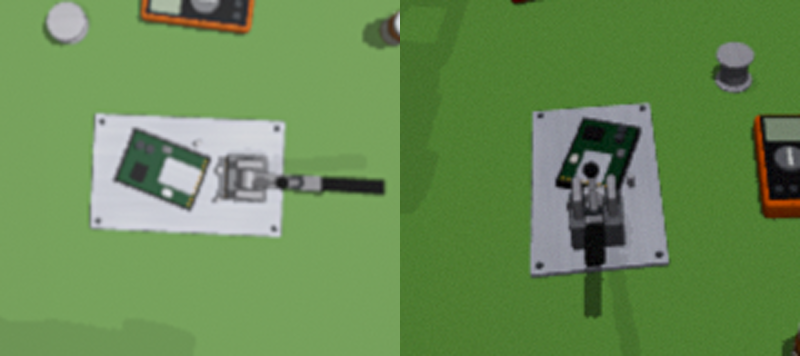

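View pics/side0.png

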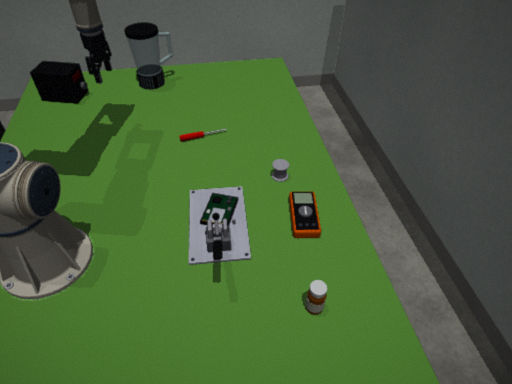

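```bash
cat >> h.py <<'E'
def hullfit(p,mask,z):
    """world xy of hull of mask at height z -> minAreaRect"""
    k=4;m=cv2.resize(mask.astype(np.float32),None,fx=k,fy=k,interpolation=cv2.INTER_LINEAR)>.5
    c=max(cv2.findContours(m.astype(np.uint8),0,1)[0],key=cv2.contourArea)[:,0]
    w=np.array([atz(p,(q+.5)/k-.5,z)[:2] for q in c],np.float32)
    return cv2.minAreaRect(w*1000), w
E
python3 - <<'E'
from h import *
np.set_printoptions(precision=4,suppress=True)
for n in["top","side"]:
    p=vision.capture(n);im=p["pixels"]
    mk=vision.silhouettes(p,"jig")[0]["mask"]
    print(n,"jig",hullfit(p,mk,.01)[0])
    hsv=cv2.cvtColor(im,cv2.COLOR_BGR2HSV)
    w=((hsv[...,1]<60)&(hsv[...,2]>90)).astype(np.uint8)
    box=cv2.dilate(mk.astype(np.uint8),np.ones((7,7)))
    print("white",hullfit(p,w&box,.01)[0], cv2.boxPoints(hullfit(p,w&box,.01)[0]))
    for t in ["board"]:
        for r in vision.silhouettes(p,t)[:2]:
            rr=hullfit(p,r["mask"],.024)[0];print(t,r["score"],rr,cv2.boxPoints(rr))
    for t in("lever_grip","lever_hinge"):
        print(t,[(q["score"],q["position"]) for q in vision.tip_of(p,t)[:1]])
E
```

```text
top jig ((495.1676940917969, -22.249374389648438), (456.9443054199219, 182.53768920898438), 86.40560150146484)
white ((498.1977233886719, 45.792816162109375), (329.1766662597656, 185.54605102539062), 86.34673309326172) [[ 395.1259 -112.5497]
 [ 580.2949 -124.3724]
 [ 601.2695  204.1353]
 [ 416.1005  215.958 ]]
board 0.72 ((509.96307373046875, 96.80470275878906), (135.11802673339844, 99.07905578613281), 67.12247467041016) [[438.056   53.8191]
 [529.3413  15.3009]
 [581.8701 139.7903]
 [490.5848 178.3085]]
lever_grip [(0.71, [343.0, 235.1])]
lever_hinge [(0.69, [289.6, 229.1])]
side jig ((500.59759521484375, 53.83537292480469), (314.7379455566406, 186.70846557617188), 87.16175842285156)
white ((500.3433837890625, 53.67338562011719), (304.83831787109375, 182.62606811523438), 86.36336517333984) [[ 399.5465  -92.647 ]
 [ 581.8048 -104.2307]
 [ 601.1403  199.9938]
 [ 418.882   211.5775]]
board 0.62 ((509.0788879394531, 87.46477508544922), (139.57896423339844, 94.72157287597656), 67.36708068847656) [[438.5086  41.2755]
 [525.9355   4.8242]
 [579.6492 133.6541]
 [492.2222 170.1054]]
board 0.16 ((501.7372131347656, 39.54866027832031), (306.12762451171875, 181.05101013183594), 85.74515533447266) [[ 400.105  -106.377 ]
 [ 580.657  -119.8096]
 [ 603.3694  185.4743]
 [ 422.8174  198.907 ]]
lever_grip [(0.68, [216.0, 250.6])]
lever_hinge [(0.77, [215.5, 227.3])]
```

```bash
cat >> h.py <<'E'
A=np.deg2rad(86.36);EX=np.array([np.cos(A),np.sin(A)]);EY=np.array([-EX[1],EX[0]]);H=np.array([.5003,.0775])
def j2w(x,y): return H+EX*x/1000+EY*y/1000
def w2j(p): d=np.array(p)[:2]-H; return np.array([d@EX,d@EY])*1000
def st():
    s=robot.observe();M=R.from_rotvec(s["tcp_rot"]).as_matrix();t=s["tcp_pos"]
    print("t%.2f jig %s z%.1f w%.1f F(jig) %s"%(s["time"],np.round(w2j(t),1),t[2]*1000,s["width"]*1e3,np.round([*(s["contact_force"][:2]@np.array([EX,EY]).T),s["contact_force"][2]],1)),"rot err yaw",np.round([np.degrees(np.arctan2(M[1,0],M[0,0])),np.degrees(np.arctan2(M[1,1],M[0,1]))],2))
    return s,M
def to(x,y,z):
    s,M=st();d=M.T@(np.append(j2w(x,y),z/1000)-s["tcp_pos"]);print("rows",np.round(d/.2,3))
E
python3 - <<'E'
from h import *
s,M=st();print(np.round(M,3))
p=vision.capture("side");to(100,40,100)
# lever: intersect ray with jig xz plane y=0
n=np.append(EY,0);h=np.append(j2w(-110,0),.085)
for name in("top","side"):
    p=vision.capture(name)
    for q in vision.tip_of(p,"lever_grip")[:1]:
        o,d=ray(p,q["position"])
        if name=="side":
            # point on circle r=180 in plane closest to the ray
            pass
        best=min((np.linalg.norm(proj(p,h+.18*np.append(-np.cos(np.radians(20)+t)*EX,np.sin(np.radians(20)+t)))-q["position"]),t) for t in np.arange(-.2,3,.01));print(name,best,q["score"])
E
```

```text
t1.60 jig [503.5 370.6] z231.3 w85.4 F(jig) [-0.3  0.8  0.3] rot err yaw [164.94  74.94]
[[-0.966  0.26   0.   ]
 [ 0.26   0.966  0.   ]
 [-0.     0.    -1.   ]]
t1.65 jig [503.5 370.6] z231.3 w85.3 F(jig) [-0.2  0.2 -0.3] rot err yaw [164.94  74.94]
rows [-2.02  -1.65   0.656]
top (np.float64(1.5221527476488876), np.float64(0.24000000000000038)) 0.65
side (np.float64(0.12879769038028124), np.float64(0.23000000000000037)) 0.91
```

```bash
python3 -m inch '[[-1,-0.82,0,0,0,0.873,0],[-1,-0.82,0,0,0,0.873,0],[-1,-0.82,0,0,0,0.873,0],[-1,-0.82,0,0,0,0.873,0],[-1,-0.82,0,0,0,0.873,0]]' 40; python3 -c "
from h import *
to(100,40,100)"
```

```text
time: 2.48
tcp_pos: [0.3145, 0.3904, 0.2315]
tcp_rot: [1.441, 2.791, -0.001]
contact_force: [0.7, 0.0, -0.1]
width: -0.0001
finger_force: 0.0
t2.48 jig [300.5 205.3] z231.5 w-0.1 F(jig) [ 0.1 -0.7 -0.1] rot err yaw [125.38  35.38]
rows [-1.299  0.011  0.658]
```

```bash
python3 -m inch '[[-1,0,0.3,0,0,0.867,0],[-1,0,0.3,0,0,0.867,0],[-1,0,0.3,0,0,0.867,0],[-1,0,0.3,0,0,0.867,0],[-1,0,0.3,0,0,0.867,0]]'; python3 -c "
from h import *
to(100,30,60)
for n in ['top','side']:
    p=vision.capture(n)
    for q in (65,45),(65,-45),(-65,-45),(-65,45):pass
    r=vision.silhouettes(p,'board')
    if r: print(n,r[0]['score'],[ (np.round(w2j(np.array(c)/1000))) for c in cv2.boxPoints(hullfit(p,r[0]['mask'],.024)[0])])
"
```

```text
time: 3.1
tcp_pos: [0.4299, 0.2301, 0.1709]
tcp_rot: [-2.287, -2.154, 0.001]
contact_force: [0.1, 0.1, 0.1]
width: 0.0002
finger_force: 0.0
t3.10 jig [147.9  79.9] z170.9 w0.2 F(jig) [ 0.1 -0.1  0.1] rot err yaw [86.56 -3.44]
rows [-0.24   0.249  0.554]
side 0.84 [array([-40.,  59.]), array([-71., -30.]), array([ 64., -77.]), array([95., 12.])]
```

```bash
python3 -m inch '[[-0.13,0.37,0.4,0,0,0,0],[-0.13,0.37,0.4,0,0,0,0],[-0.13,0.37,0.75,0,0,0,0],[-0.13,0.37,0.775,0,0,0,0],[-0.13,0.37,0.775,0,0,0,0]]'; python3 -c "
from h import *
to(84,25,15)
p=vision.capture('side')
cv2.imwrite('pics/s1.png',cv2.resize(p['pixels'][160:280,160:280],(600,600),interpolation=cv2.INTER_CUBIC))
"
```

```text
time: 3.92
tcp_pos: [0.5012, 0.2011, 0.0166]
tcp_rot: [-2.283, -2.157, 0.002]
contact_force: [-0.0, -0.2, 0.2]
width: -0.0001
finger_force: 0.0
t3.92 jig [123.4   6.9] z16.6 w-0.1 F(jig) [-0.2  0.   0.2] rot err yaw [86.74 -3.26]
rows [-0.197 -0.092  0.008]
```

View pics/s1.png

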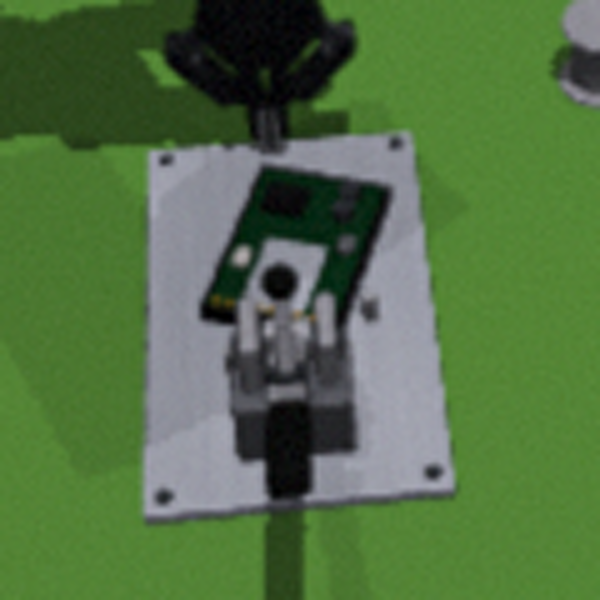

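```bash
python3 -m inch '[[-0.02,0.03,0.005,0,0,0,0],[-0.06,0.03,0.005,0,0,0,0],[-0.09,0.02,0.005,0,0,0,0],[-0.12,0.0,0.005,0,0,0,0],[-0.15,-0.03,0.005,0,0,0,0],[-0.17,-0.06,0.005,0,0,0,0],[-0.17,-0.06,0.005,0,0,0,0]]'; python3 -c "
from h import *
to(76,25,15)
p=vision.capture('side')
r=vision.silhouettes(p,'board')
if r: print(r[0]['score'],[ (np.round(w2j(np.array(c)/1000))) for c in cv2.boxPoints(hullfit(p,r[0]['mask'],.024)[0])])
cv2.imwrite('pics/s2.png',cv2.resize(p['pixels'][160:280,160:280],(600,600),interpolation=cv2.INTER_CUBIC))
"
```

```text
time: 4.85
tcp_pos: [0.4868, 0.1667, 0.0151]
tcp_rot: [-2.285, -2.155, 0.002]
contact_force: [0.2, -0.5, 0.3]
width: -0.0004
finger_force: 0.0
t4.85 jig [88.1 19.1] z15.1 w-0.4 F(jig) [-0.5 -0.2  0.3] rot err yaw [86.64 -3.36]
rows [-0.061 -0.03   0.001]
0.92 [array([-57.,  46.]), array([-68., -46.]), array([ 64., -62.]), array([75., 30.])]
```

View pics/s2.png

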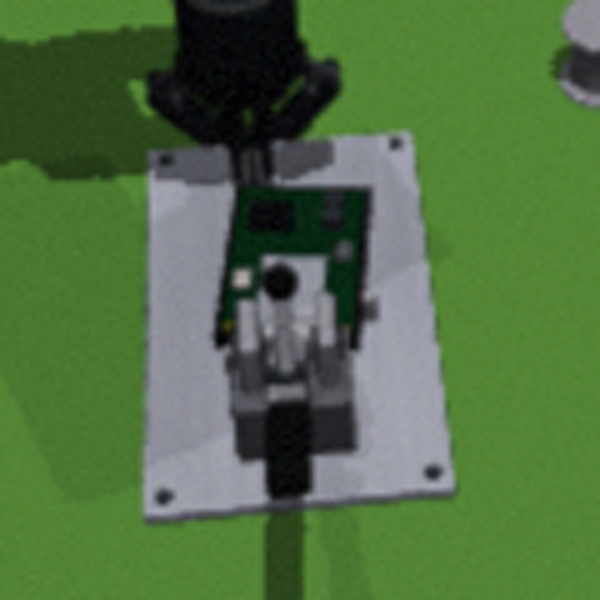

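```bash
python3 -m inch '[[-0.02,-0.03,0,0,0,0,0],[-0.035,-0.04,0,0,0,0,0],[-0.05,-0.04,0,0,0,0,0],[-0.06,-0.04,0,0,0,0,0],[-0.06,-0.04,0,0,0,0,0]]'; python3 -c "
from h import *
to(76,13,15)
p=vision.capture('side')
r=vision.silhouettes(p,'board')
if r: print(r[0]['score'],[ (np.round(w2j(np.array(c)/1000))) for c in cv2.boxPoints(hullfit(p,r[0]['mask'],.024)[0])])
"
```

```text
time: 5.58
tcp_pos: [0.4787, 0.1571, 0.0153]
tcp_rot: [-2.286, -2.152, -0.002]
contact_force: [-4.9, 15.8, 1.5]
width: 0.0004
finger_force: 7.6
t5.58 jig [78.  26.6] z15.3 w0.4 F(jig) [15.5  5.9  1.5] rot err yaw [86.54 -3.46]
rows [-0.01   0.068  0.001]
0.61 [array([-68.,  46.]), array([-74., -46.]), array([ 62., -55.]), array([68., 37.])]
```

```bash
python3 -m inch '[[0.06,0,0,0,0,0,0],[0.06,-0.05,-0.25,0,0,0,0],[-0.2,-0.28,-0.3,0,0,0,0],[-0.52,-0.28,-0.3,0,0,0,0],[-0.52,-0.28,-0.3,0,0,0,0],[-0.52,-0.28,-0.1,0,0,0,0],[-0.52,-0.28,0,0,0,0,0],[-0.52,-0.28,0,0,0,0,0]]'; python3 -c "
from h import *
to(-28,58,15)
for n in ('side','top'):
    p=vision.capture(n)
    r=vision.silhouettes(p,'board')
    if r: print(r[0]['score'],[ (np.round(w2j(np.array(c)/1000))) for c in cv2.boxPoints(hullfit(p,r[0]['mask'],.024)[0])])
    if n=='side':cv2.imwrite('pics/s3.png',cv2.resize(p['pixels'][160:280,160:280],(600,600),interpolation=cv2.INTER_CUBIC))
"
```

```text
time: 6.68
tcp_pos: [0.4165, 0.0553, 0.0142]
tcp_rot: [-2.284, -2.155, 0.004]
contact_force: [0.1, 0.3, 0.2]
width: -0.0002
finger_force: 0.0
t6.67 jig [-27.5  82.2] z14.2 w-0.2 F(jig) [ 0.3 -0.   0.2] rot err yaw [86.66 -3.34]
rows [-0.003  0.121 -0.004]
0.68 [array([-69.,  47.]), array([-79., -48.]), array([ 59., -62.]), array([69., 34.])]
0.94 [array([-62.,  47.]), array([-68., -47.]), array([ 64., -56.]), array([70., 38.])]
```

View pics/s3.png

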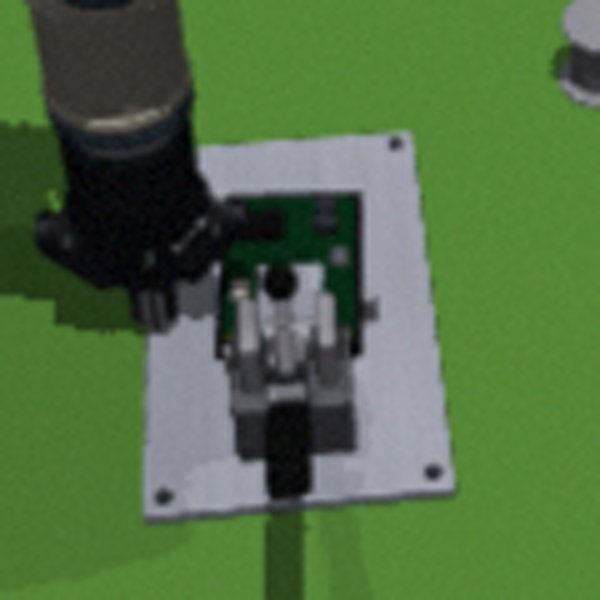

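```bash
python3 -m inch '[[0,0,-0.25,0,0,0,0],[0.1,0.0,-0.3,0,0,0,0],[0.6,0.32,-0.3,0,0,0,0],[0.6,0.32,-0.3,0,0,0,0],[0.6,0.32,-0.2,0,0,0,0],[0.6,0.32,0,0,0,0,0],[0.6,0.32,0,0,0,0,0]]'; python3 -c "
from h import *
to(78,38,15)
"
```

```text
time: 7.75
tcp_pos: [0.4864, 0.1709, 0.0141]
tcp_rot: [-2.284, -2.155, 0.006]
contact_force: [-0.5, -0.3, 0.4]
width: 0.0005
finger_force: 0.0
t7.75 jig [92.3 19.8] z14.1 w0.5 F(jig) [-0.3  0.5  0.4] rot err yaw [86.67 -3.33]
rows [-0.071 -0.091 -0.004]
```

```bash
python3 -m inch '[[-0.05,-0.01,0,0,0,0,0],[-0.06,-0.03,0,0,0,0,0],[-0.07,-0.05,0,0,0,0,0],[-0.08,-0.07,0,0,0,0,0],[-0.085,-0.085,0,0,0,0,0],[-0.085,-0.085,0,0,0,0,0]]'; python3 -c "
from h import *
to(78,38,15)
for n in ('side','top'):
    p=vision.capture(n)
    r=vision.silhouettes(p,'board')
    if r: print(r[0]['score'],[ (np.round(w2j(np.array(c)/1000))) for c in cv2.boxPoints(hullfit(p,r[0]['mask'],.024)[0])])
"
```

```text
time: 8.5
tcp_pos: [0.4701, 0.1554, 0.0155]
tcp_rot: [2.286, 2.155, 0.0]
contact_force: [0.7, 3.9, 1.8]
width: -0.0001
finger_force: 1.2
t8.50 jig [75.8 35.1] z15.5 w-0.1 F(jig) [ 3.9 -0.5  1.8] rot err yaw [86.64 -3.36]
rows [ 0.011 -0.014  0.002]
0.62 [array([-68.,  45.]), array([-70., -46.]), array([ 63., -49.]), array([65., 42.])]
0.57 [array([-68.,  43.]), array([-65., -49.]), array([ 66., -44.]), array([62., 48.])]
```

```bash
python3 -m inch '[[-0.01,0,0,0,0,0,0],[-0.02,0,0,0,0,0,0],[-0.02,-0.01,0,0,0,0,0]]'; python3 -c "
from h import *
st()"
```

```text
time: 9.07
tcp_pos: [0.47, 0.1548, 0.0159]
tcp_rot: [-2.287, -2.153, -0.01]
contact_force: [0.7, 26.5, 0.2]
width: -0.0001
finger_force: 12.7
t9.07 jig [75.2 35.1] z15.9 w-0.1 F(jig) [26.5  1.   0.2] rot err yaw [86.52 -3.48]
```

```bash
python3 -m inch '[[0.04,0,0,0,0,0,0],[0.06,-0.05,-0.25,0,0,0,0],[-0.2,-0.22,-0.3,0,0,0,0],[-0.5,-0.22,-0.3,0,0,0,0],[-0.5,-0.22,-0.3,0,0,0,0],[-0.5,-0.22,-0.1,0,0,0,0],[-0.5,-0.22,0,0,0,0,0],[-0.5,-0.17,0,0,0,0,0],[-0.5,-0.17,0,0,0,0,0]]'; python3 -c "
from h import *
to(-28,57,15)
"
```

```text
time: 10.2
tcp_pos: [0.4298, 0.0539, 0.0158]
tcp_rot: [2.284, 2.155, 0.002]
contact_force: [-0.2, 0.2, 0.1]
width: -0.0001
finger_force: 0.0
t10.20 jig [-28.   68.8] z15.8 w-0.1 F(jig) [0.1 0.2 0.1] rot err yaw [86.67 -3.33]
rows [-0.     0.059  0.004]
```

```bash
python3 -m inch '[[0,0.02,0,0,0,0,0],[0,0.04,0,0,0,0,0],[0,0.055,0,0,0,0,0],[0,0.055,0,0,0,0,0]]'; python3 -c "
from h import *
st()
"
```

```text
time: 10.7
tcp_pos: [0.4394, 0.0528, 0.0155]
tcp_rot: [2.285, 2.155, 0.001]
contact_force: [0.1, -0.8, -0.1]
width: -0.0002
finger_force: 0.0
t10.70 jig [-28.5  59.2] z15.5 w-0.2 F(jig) [-0.8 -0.2 -0.1] rot err yaw [86.64 -3.36]
```

```bash
python3 -m inch '[[0,0.015,0,0,0,0,0],[0,0.03,0,0,0,0,0],[0,0.03,0,0,0,0,0]]'; python3 -c "
from h import *
st()
"
```

```text
time: 11.08
tcp_pos: [0.4419, 0.0525, 0.0149]
tcp_rot: [-2.283, -2.152, 0.007]
contact_force: [-9.8, 3.3, 9.7]
width: -0.0001
finger_force: 6.3
t11.07 jig [-28.7  56.7] z14.9 w-0.1 F(jig) [ 2.6 10.   9.7] rot err yaw [86.63 -3.38]
```

```bash
python3 -m inch '[[0,0.01,0,0,0,0,0],[0,0.01,0,0,0,0,0]]'; python3 -c "
from h import *
st()
for n in ('side','top'):
    p=vision.capture(n)
    r=vision.silhouettes(p,'board')
    if r: print(r[0]['score'],[ (np.round(w2j(np.array(c)/1000))) for c in cv2.boxPoints(hullfit(p,r[0]['mask'],.024)[0])])
    if n=='top':cv2.imwrite('pics/s4.png',cv2.resize(p['pixels'][190:270,210:310],(750,600),interpolation=cv2.INTER_CUBIC))
"
```

```text
time: 11.32
tcp_pos: [0.4421, 0.0524, 0.0148]
tcp_rot: [-2.282, -2.151, 0.011]
contact_force: [-14.7, 5.2, 14.9]
width: -0.0001
finger_force: 10.0
t11.32 jig [-28.7  56.5] z14.8 w-0.1 F(jig) [ 4.2 15.  14.9] rot err yaw [86.61 -3.39]
0.73 [array([-69.,   7.]), array([-70., -48.]), array([ 62., -51.]), array([64.,  4.])]
0.92 [array([-68.,  36.]), array([-65., -49.]), array([ 66., -44.]), array([63., 42.])]
```

View pics/s4.png

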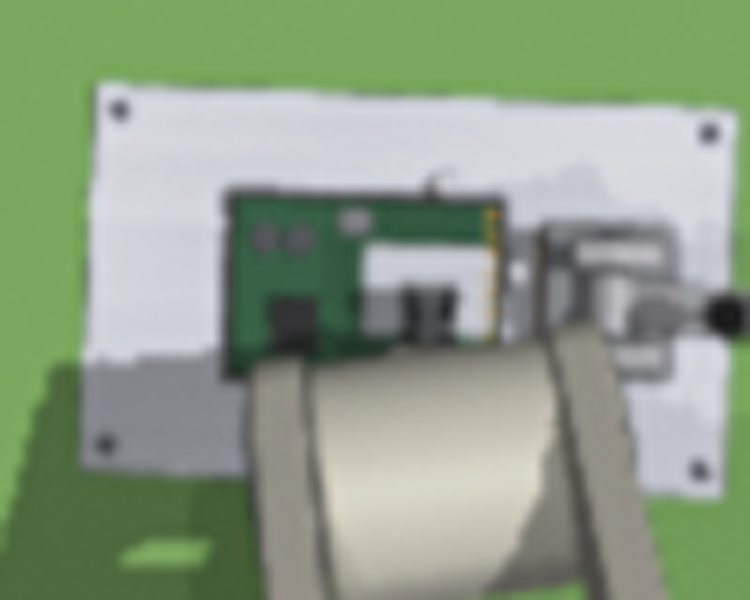

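```bash
python3 -m inch '[[0,-0.06,0,0,0,0,0],[0,-0.08,-0.25,0,0,0,0],[0.1,0.0,-0.3,0,0,0,0],[0.6,0.18,-0.3,0,0,0,0],[0.6,0.18,-0.3,0,0,0,0],[0.6,0.18,-0.2,0,0,0,0],[0.6,0.18,0,0,0,0,0],[0.56,0.18,0,0,0,0,0],[0.55,0.18,0,0,0,0,0]]'; python3 -c "
from h import *
to(74,20,15)
"
```

```text
time: 12.65
tcp_pos: [0.4896, 0.1595, 0.016]
tcp_rot: [2.286, 2.155, -0.0]
contact_force: [0.2, -0.1, 0.1]
width: 0.0
finger_force: 0.0
t12.65 jig [81.1 15.9] z16.0 w0.0 F(jig) [-0.1 -0.2  0.1] rot err yaw [86.61 -3.39]
rows [-0.035 -0.021  0.005]
```

```bash
python3 -m inch '[[-0.015,0,0,0,0,0,0],[-0.03,0,0,0,0,0,0],[-0.04,0,0,0,0,0,0],[-0.04,0,0,0,0,0,0]]'; python3 -c "
from h import *
st()
"
```

```text
time: 13.15
tcp_pos: [0.4906, 0.1539, 0.0165]
tcp_rot: [2.287, 2.154, 0.008]
contact_force: [-0.1, 11.8, 1.8]
width: -0.0006
finger_force: 6.2
t13.15 jig [75.6 14.5] z16.5 w-0.6 F(jig) [11.8  0.8  1.8] rot err yaw [86.56 -3.44]
```

```bash
python3 -m inch '[[0.05,0,0,0,0,0,0],[0.08,0,-0.3,0,0,0,0],[0,0.04,-0.6,0,0,0,60],[-0.3,0.07,-1,0,0,0,60],[-0.7,0.07,-1,0,0,0,60],[-0.92,0.07,-1,0,0,0,60],[-0.92,0.07,-1,0,0,0,60],[-0.92,0.07,-1,0,0,0,60]]'; python3 -c "
from h import *
to(-260,0,240)
n=np.append(EY,0);h=np.append(j2w(-110,0),.085)
for name in('top','side'):
    p=vision.capture(name)
    for q in vision.tip_of(p,'lever_grip')[:1]:
        best=min((np.linalg.norm(proj(p,h+.18*np.append(-np.cos(np.radians(20)+t)*EX,np.sin(np.radians(20)+t)))-q['position']),t) for t in np.arange(-.2,3,.01));print(name,best,q['score'])
    r=vision.silhouettes(p,'board')
    if r: print(r[0]['score'],[ (np.round(w2j(np.array(c)/1000))) for c in cv2.boxPoints(hullfit(p,r[0]['mask'],.024)[0])])
    if n is not None and name=='top':cv2.imwrite('pics/s5.png',cv2.resize(p['pixels'][190:270,210:310],(750,600),interpolation=cv2.INTER_CUBIC))
"
```

```text
time: 14.15
tcp_pos: [0.4921, -0.0338, 0.2159]
tcp_rot: [2.288, 2.151, 0.001]
contact_force: [0.7, 1.3, -1.0]
width: 0.0515
finger_force: 0.0
t14.15 jig [-111.6    1.1] z215.9 w51.5 F(jig) [ 1.3 -0.6 -1. ] rot err yaw [86.48 -3.52]
rows [-0.742  0.004 -0.12 ]
top (np.float64(2.635446481702632), np.float64(0.2600000000000004)) 0.6
0.96 [array([-66.,  45.]), array([-66., -48.]), array([ 70., -48.]), array([70., 45.])]
side (np.float64(0.3224662444608202), np.float64(0.20000000000000034)) 0.74
0.7 [array([-65.,  44.]), array([-66., -48.]), array([ 64., -50.]), array([65., 43.])]
```

View pics/s5.png

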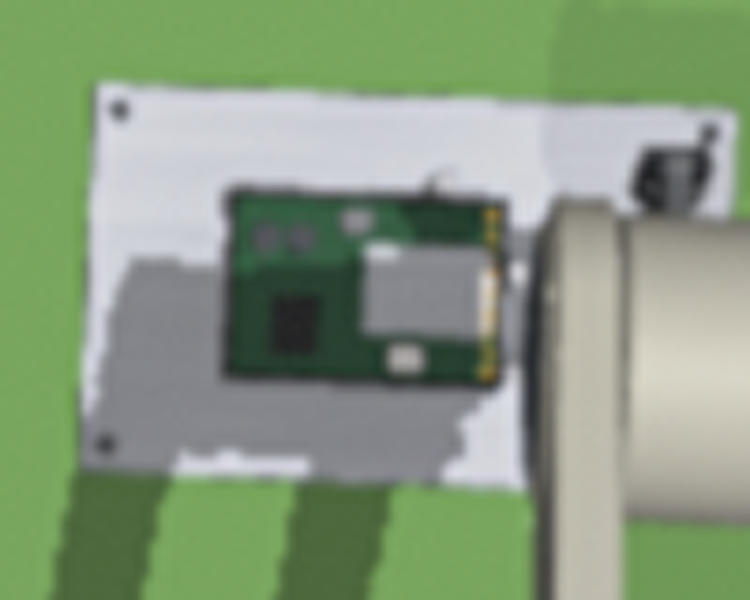

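```bash
python3 -m inch '[[-0.2,0.005,-0.15,0,0,0,65],[-0.5,0.005,-0.15,0,0,0,65],[-0.75,0.005,-0.15,0,0,0,65],[-0.75,0.005,-0.1,0,0,0,65],[-0.75,0.005,0.15,0,0,0,65],[-0.75,0.005,0.27,0,0,0,65],[-0.75,0.005,0.27,0,0,0,65]]'; python3 -c "
from h import *
to(-262,0,160)
p=vision.capture('side')
cv2.imwrite('pics/s6.png',cv2.resize(p['pixels'][180:300,150:270],(600,600),interpolation=cv2.INTER_CUBIC))
"
```

```text
time: 15.32
tcp_pos: [0.4831, -0.1803, 0.1593]
tcp_rot: [-2.281, -2.154, 0.003]
contact_force: [0.4, 0.4, 0.5]
width: 0.0556
finger_force: 0.0
t15.32 jig [-258.4    0.8] z159.3 w55.6 F(jig) [ 0.4 -0.4  0.5] rot err yaw [86.71 -3.29]
rows [-0.018  0.004 -0.004]
```

View pics/s6.png

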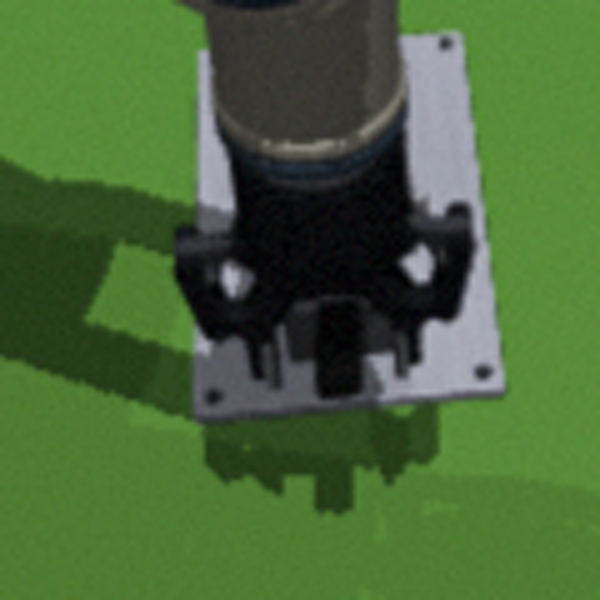

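```bash
python3 -m inch '[[0,0,0,0,0,0,10],[0,0,0,0,0,0,10],[0,0,0,0,0,0,10],[0,0,0,0,0,0,10]]' 30; python3 -c "
from h import *
st()"
```

```text
time: 15.88
tcp_pos: [0.4842, -0.1825, 0.162]
tcp_rot: [2.285, 2.155, -0.0]
contact_force: [-4.7, -0.8, 4.9]
width: 0.0213
finger_force: 33.3
t15.88 jig [-260.5   -0.4] z162.0 w21.3 F(jig) [-1.1  4.7  4.9] rot err yaw [86.64 -3.36]
```

```bash
python3 -m inch '[[0.1,0,-0.129,0,0,0,10],[0.216,0,-0.234,0,0,0,10],[0.35,0,-0.317,0,0,0,10],[0.495,0,-0.376,0,0,0,10],[0.648,0,-0.408,0,0,0,10],[0.758,0,-0.415,0,0,0,10],[0.868,0,-0.408,0,0,0,10],[0.868,0,-0.408,0,0,0,10]]'; python3 -c "
from h import *
st()"
```

```text
time: 16.88
tcp_pos: [0.495, -0.0079, 0.2435]
tcp_rot: [2.284, 2.157, 0.002]
contact_force: [-0.9, 2.5, 2.8]
width: 0.0215
finger_force: 33.6
t16.88 jig [-85.5  -0.1] z243.5 w21.5 F(jig) [2.4 1.1 2.8] rot err yaw [86.73 -3.27]
```

```bash
python3 -m inch '[[0.154,0,0.033,0,0,0,10],[0.299,0,0.092,0,0,0,10],[0.432,0,0.175,0,0,0,10],[0.527,0,0.257,0,0,0,10],[0.6,0,0.34,0,0,0,10],[0.654,0,0.417,0,0,0,10],[0.706,0,0.513,0,0,0,10],[0.706,0,0.513,0,0,0,10]]'; python3 -c "
from h import *
st()
p=vision.capture('side')
cv2.imwrite('pics/s7.png',cv2.resize(p['pixels'][140:290,150:290],(560,600),interpolation=cv2.INTER_CUBIC))
"
```

```text
time: 17.88
tcp_pos: [0.5039, 0.1332, 0.1399]
tcp_rot: [-2.285, -2.155, -0.004]
contact_force: [0.3, 6.8, -0.1]
width: 0.0211
finger_force: 33.1
t17.88 jig [55.8 -0.1] z139.9 w21.1 F(jig) [ 6.8  0.2 -0.1] rot err yaw [86.62 -3.38]
```

View pics/s7.png

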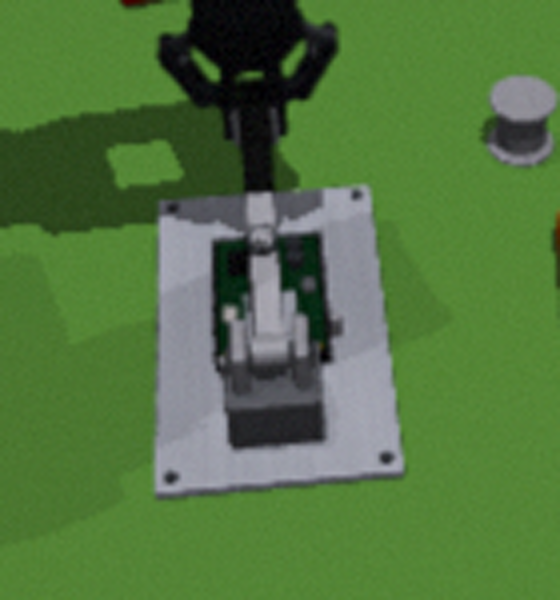

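```bash
python3 -m inch '[[0,0,0,0,0,0,65],[0,0,0,0,0,0,65],[0,0,0,0,0,0,65],[0,0,-0.2,0,0,0,65],[0,0,-0.32,0,0,0,65],[0.02,0,-0.32,0,0,0,0],[0.02,0,-0.32,0,0,0,0],[0.02,0,-0.32,0,0,0,0],[0.02,0,-0.32,0,0,0,0]]'; python3 -c "
from h import *
to(60,0,165)
p=vision.capture('side')
h=np.append(j2w(-110,0),.085)
for q in vision.tip_of(p,'lever_grip')[:1]:
        best=min((np.linalg.norm(proj(p,h+.18*np.append(-np.cos(np.radians(20)+t)*EX,np.sin(np.radians(20)+t)))-q['position']),t) for t in np.arange(-.2,3,.01));print(best,q['score'])
"
```

```text
time: 19.05
tcp_pos: [0.5026, 0.1359, 0.2034]
tcp_rot: [-2.285, -2.155, 0.002]
contact_force: [-0.6, -0.1, 0.6]
width: -0.0001
finger_force: 0.0
t19.05 jig [58.4  1.4] z203.4 w-0.1 F(jig) [-0.1  0.6  0.6] rot err yaw [86.65 -3.35]
rows [0.008 0.007 0.192]
(np.float64(2.2749162361450344), np.float64(2.030000000000002)) 0.64
```

```bash
python3 -c "
from h import *
h=np.append(j2w(-110,0),.085)
p=vision.capture('side')
cv2.imwrite('pics/s8.png',cv2.resize(p['pixels'][140:290,150:290],(560,600),interpolation=cv2.INTER_CUBIC))
for n in ('top','side'):
  p=vision.capture(n)
  for q in vision.tip_of(p,'lever_grip')[:2]:
        best=min((np.linalg.norm(proj(p,h+.18*np.append(-np.cos(np.radians(20)+t)*EX,np.sin(np.radians(20)+t)))-q['position']),t) for t in np.arange(-.2,3,.01));print(best,q['score'],q['position'])
  for t in (2.03,2.36): print(n,t,proj(p,h+.205*np.append(-np.cos(np.radians(20)+t)*EX,np.sin(np.radians(20)+t))))
"
```

```text
top 2.03 [245.49160539 229.79211522]
top 2.36 [233.82812951 228.60168668]
side 2.03 [211.31846893 155.47859531]
side 2.36 [212.31132235 161.62738535]
```

View pics/s8.png

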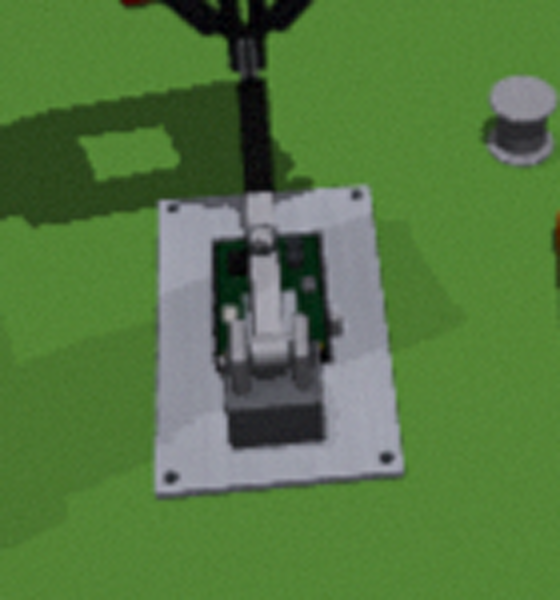

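```bash
python3 -m inch '[[0,0.007,0.12,0,0,0,0],[0.01,0.007,0.19,0,0,0,0],[0.025,0.007,0.25,0,0,0,0],[0.035,0.007,0.3,0,0,0,0],[0.035,0.007,0.32,0,0,0,0],[0.035,0.007,0.32,0,0,0,0]]'; python3 -c "
from h import *
st()"
```

```text
time: 20.15
tcp_pos: [0.5046, 0.1428, 0.14]
tcp_rot: [-2.285, -2.156, 0.001]
contact_force: [-0.5, 1.2, 0.4]
width: 0.0002
finger_force: 0.0
t20.15 jig [65.4 -0.1] z140.0 w0.2 F(jig) [1.1 0.6 0.4] rot err yaw [86.66 -3.34]
```

```bash
python3 -m inch '[[0.005,0,0.03,0,0,0,0],[0.01,0,0.06,0,0,0,0]]'; python3 -m inch '[[0,0,0.025,0,0,0,0],[0.005,0,0.05,0,0,0,0]]'
```

```text
time: 20.4
tcp_pos: [0.5053, 0.1451, 0.1283]
tcp_rot: [2.285, 2.155, 0.001]
contact_force: [-0.2, 0.7, 2.6]
width: -0.0001
finger_force: 1.1
time: 20.65
tcp_pos: [0.5052, 0.1459, 0.118]
tcp_rot: [2.285, 2.155, 0.0]
contact_force: [1.7, 0.5, 2.8]
width: 0.0001
finger_force: 1.0
```

```bash
python3 -c "
from h import *
st()
h=np.append(j2w(-110,0),.085)
for n in ('top','side'):
  p=vision.capture(n)
  for q in vision.tip_of(p,'lever_grip')[:1]:
        best=min((np.linalg.norm(proj(p,h+.18*np.append(-np.cos(np.radians(20)+t)*EX,np.sin(np.radians(20)+t)))-q['position']),t) for t in np.arange(-.2,3,.01));print(n,best,q['score'],q['position'])
"
```

```text
t20.65 jig [68.6 -0.5] z118.0 w0.1 F(jig) [ 0.6 -1.6  2.8] rot err yaw [86.64 -3.36]
side (np.float64(0.7824127379980576), np.float64(1.3500000000000014)) 0.84 [210.9, 175.6]
```

```bash
python3 -m inch '[[0,0,0.025,0,0,0,0],[0.005,0,0.04,0,0,0,0]]'; python3 -m inch '[[0,0,0.015,0,0,0,0],[0.0,0,0.03,0,0,0,0]]'
```

```text
time: 21.1
tcp_pos: [0.5052, 0.1467, 0.1101]
tcp_rot: [2.285, 2.155, -0.0]
contact_force: [0.9, -2.1, 3.2]
width: -0.0002
finger_force: 1.7
time: 21.35
tcp_pos: [0.5053, 0.1472, 0.1044]
tcp_rot: [-2.286, -2.155, -0.001]
contact_force: [-0.1, 2.2, 5.9]
width: -0.0001
finger_force: 3.0
```

```bash
python3 -m inch '[[0,0,0.01,0,0,0,0],[0.0,0,0.02,0,0,0,0],[0.0,0,0.02,0,0,0,0]]'; python3 -c "
from h import *
for i in range(3): vision.capture('side'); st()"
```

```text
time: 21.72
tcp_pos: [0.5053, 0.1476, 0.1004]
tcp_rot: [-2.286, -2.155, -0.002]
contact_force: [-1.3, 2.6, 3.6]
width: 0.0004
finger_force: 2.0
t21.77 jig [70.2 -0.5] z100.4 w-0.0 F(jig) [2.3 1.3 4.3] rot err yaw [86.63 -3.37]
t21.82 jig [70.1 -0.6] z100.4 w0.1 F(jig) [1.9 1.6 4.4] rot err yaw [86.63 -3.37]
t21.88 jig [70.  -0.6] z100.4 w0.2 F(jig) [ 3.  -0.3  4.8] rot err yaw [86.64 -3.36]
```

```bash
for i in 1; do python3 -m inch '[[0,0,0.01,0,0,0,0],[0.0,0,0.02,0,0,0,0]]'; done | grep -E "force|tcp_pos"; python3 -c "
from h import *
for i in range(2): vision.capture('side'); st()"
```

```text
tcp_pos: [0.5054, 0.1476, 0.0967]
contact_force: [-2.0, 4.8, 8.7]
finger_force: 4.5
t22.18 jig [70.3 -0.6] z96.5 w-0.0 F(jig) [4.1 1.9 7.4] rot err yaw [86.62 -3.38]
t22.23 jig [70.2 -0.6] z96.5 w-0.1 F(jig) [4.8 1.1 5.6] rot err yaw [86.63 -3.37]
```

```bash
python3 -m inch '[[0,0,0.01,0,0,0,0],[0.0,0,0.02,0,0,0,0]]' | grep -E "force|tcp_pos"; python3 -c "
from h import *
for i in range(2): vision.capture('side'); st()"
```

```text
tcp_pos: [0.5054, 0.1477, 0.0928]
contact_force: [-3.1, 5.3, 11.1]
finger_force: 5.6
t22.52 jig [70.4 -0.6] z92.7 w-0.2 F(jig) [5.7 3.3 8.7] rot err yaw [86.62 -3.38]
t22.57 jig [70.3 -0.7] z92.7 w-0.1 F(jig) [4.9 1.2 7.3] rot err yaw [86.62 -3.38]
```

```bash
python3 -m inch '[[0,0,-0.03,0,0,0,0],[0,0,-0.1,0,0,0,0],[0.1,0,-0.4,0,0,0,0],[0.5,0,-0.7,0,0,0,0],[0.8,0,-0.7,0,0,0,0],[0.9,0,-0.7,0,0,0,0],[0.9,0,-0.7,0,0,0,0],[0.9,0,-0.7,0,0,0,0]]'; python3 -c "
from h import *
st()
h=np.append(j2w(-110,0),.085)
for n in ('top','side'):
  p=vision.capture(n)
  for q in vision.tip_of(p,'lever_grip')[:1]:
        print(n,q['score'],q['position'],[(t,np.round(proj(p,h+.18*np.append(-np.cos(np.radians(20)+t)*EX,np.sin(np.radians(20)+t))),1)) for t in (2.5,2.6,2.7,2.8)])
  r=vision.silhouettes(p,'board')
  if r: print(r[0]['score'],[ (np.round(w2j(np.array(c)/1000))) for c in cv2.boxPoints(hullfit(p,r[0]['mask'],.024)[0])])
"
```

```text
time: 23.58
tcp_pos: [0.5152, 0.3259, 0.2322]
tcp_rot: [2.285, 2.156, -0.002]
contact_force: [-0.7, -0.9, 0.1]
width: 0.0003
finger_force: 0.0
t23.57 jig [248.9   0.9] z232.2 w0.3 F(jig) [-0.9  0.6  0.1] rot err yaw [86.67 -3.33]
top 0.62 [236.3, 229.4] [(2.5, array([238.7, 228.4])), (2.6, array([237.7, 228.2])), (2.7, array([237.1, 228. ])), (2.8, array([237.2, 227.8]))]
0.77 [array([-66.,  -9.]), array([-65., -49.]), array([ 66., -44.]), array([65., -4.])]
side 0.6 [219.2, 214.6] [(2.5, array([213.2, 172.9])), (2.6, array([213.6, 176.1])), (2.7, array([214. , 179.7])), (2.8, array([214.3, 183.7]))]
0.72 [array([-78., -10.]), array([-78., -49.]), array([ 64., -49.]), array([ 64., -10.])]
```

```bash
python3 -c "
from h import *
h=np.append(j2w(-110,0),.085)
p=vision.capture('side')
for r in vision.silhouettes(p,'lever')[:1]:
  ys,xs=np.nonzero(r['mask']);print(r['score'],'top row',ys.min(),xs[ys==ys.min()],[(t,np.round(proj(p,h+.205*np.append(-np.cos(np.radians(20)+t)*EX,np.sin(np.radians(20)+t))),1)) for t in (2.5,2.6,2.7,2.8)])
p=vision.capture('top')
g=cv2.cvtColor(p['pixels'],cv2.COLOR_BGR2GRAY).astype(float)
P=[];Q=[]
def edge(j0,j1,z):
    # subpixel half-level crossing along jig line
    n=81;L=np.array([proj(p,np.append(j2w(*(np.array(j0)+(np.array(j1)-j0)*k/(n-1))),z)) for k in range(n)],np.float32)
    v=cv2.remap(g.astype(np.float32),L[:,0].reshape(1,-1),L[:,1].reshape(1,-1),cv2.INTER_LINEAR)[0]
    m=(v.max()+v.min())/2;i=np.nonzero(v<m)[0][0];return j0[1]+(j1[1]-j0[1])*i/(n-1) if j0[0]==j1[0] else j0[0]+(j1[0]-j0[0])*i/(n-1)
for xs,a,b,z in ((range(-15,56,10),-65,-30,.024),(range(-130,111,20),-75,-110,.01)):
    e=[edge((x,a),(x,b),z) for x in xs];f=np.polyfit(list(xs),e,1);print('y-edge',np.round(e,1),'slope deg',np.degrees(f[0]))
for ys,a,b,z in ((list(range(-35,-15,5))+list(range(20,40,5)),90,50,.024),(range(-70,71,20),115,150,.01)):
    e=[edge((a,y),(b,y),z) for y in ys];f=np.polyfit(list(ys),e,1);print('x-edge',np.round(e,1),'slope deg',-np.degrees(f[0]))
"
```

```text
0.73 top row 177 [213 214 215 216 217] [(2.5, array([212.8, 166.1])), (2.6, array([213.2, 169.8])), (2.7, array([213.7, 173.9])), (2.8, array([214.1, 178.4]))]
y-edge [-45.3 -45.3 -44.9 -44.  -44.  -45.3 -44.9 -45.3] slope deg 0.05968310365946325
y-edge [-90.8 -89.4 -89.  -89.  -91.2 -89.9 -89.  -89.  -90.8 -90.3 -89.4 -89.
 -89.4] slope deg 0.0964111674498987
x-edge [66.5 65.5 64.5 65.  66.  65.5 65.5 65. ] slope deg 0.06820926132508799
x-edge [128.1 128.6 130.3 129.  115.  129.  129.9 128.6] slope deg 0.2834947423824567
```

```bash
python3 -c "
from rig import robot
print(robot.hand_in())"
```

```text
the job is handed in; nothing more can be done
None
```

The module is square and home against all three pins (edges within about 1 mm, no measurable skew) and clamped with about 7 to 9 N at the lever's grip point (11 N at most while pressing). The lever is released and stayed down, nothing else on the bench was touched, and I handed in at about 24 s.

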